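# Unlock the drilling jig and push its carriage through

## Task

Unlock the drilling jig so that the drilled plate can be taken off: first flip the upright cam lever fully open while the locking bar still lies in place, then lift the bar straight up and level out of both U brackets together and lower it gently into the two forks of the wooden bar rest, centred along its length. Only then push the carriage fully through to its far stop. Leave the lever open, and do not shift or tip the other things on the bench.

Things in the scene. Friction and masses are not known exactly. Their poses are not given: they have to be found in the camera images.
- jig: drilling jig fixed to the bench, left or right of the robot: dark steel base 195 x 240 x 15 mm with two U brackets and a sliding carriage. Origin under its middle, on the bench top. Its y axis runs along the seated bar, x is the way the carriage is pushed, z is up. The cam lever stands at the +y end, outside that bracket. Position and yaw vary.
- bar_seat (a point): fixed to the jig 70 mm above its origin, same axes: the centre of the bar when seated. The U brackets stand at jig y = +85 and -85 mm (each 12 mm thick along y, 56 mm along x); their open-topped slots are 20 mm wide, slot floors 60 mm and bracket tops 88 mm above the bench.
- cam_hinge (a point): fixed to the jig, on the cam lever's hinge at jig x = +30, y = +103, z = 88 mm; the hinge axis runs along jig y. The lever's handle is a 10 mm round steel rod with a 20 mm black ball centred 80 mm from this point; its nose reaches 36 mm from here towards jig -x, 2 mm above the bar's +y end.
- cam_lever (a joint): angle of the cam lever (rad): 0 = handle upright, nose over the bar; grows as the handle's top is pushed towards jig +x; stop at 1.5, handle almost flat and nose standing up clear of the bar. Above 1.25 is open. Stiff: stays where it is left, takes about 4 N at the ball. May start up to 0.2 open.
- carriage (a joint): travel of the aluminium carriage along jig +x (m): 0 = locked place, 0.07 = far stop. Its two lugs (jig y = +46 and -46 mm, tops 74 mm above the bench, 3 mm on the -x side of the bar) run against the bar, so it cannot travel while the bar is in. Takes about 3 N. It carries the drilled steel plate, top 39 mm above the bench.
- push_face (a point): moves with the carriage: middle of the -x face of its upright push plate (8 mm thick, 80 mm wide along y, top edge 76 mm above the bench), 60 mm above the bench; at travel 0 it lies at jig x = -77 mm. Push here towards jig +x.
- bar: locking bar, plain steel, 16 mm (its x) x 230 mm (its y, lengthwise) x 20 mm (its z, height), about 0.5 kg; origin at its centre. At the start it lies in both U brackets. Between the brackets it is free for a grasp at the middle, with 21 mm free below it above the plate.
- bar_end_a (a point): centre of the bar's +y end face
- bar_end_b (a point): centre of the bar's -y end face
- rest_seat (a point): fixed to the wooden bar rest, 45 mm above the bench: the centre of the bar when it lies there. y runs along the lying bar (either way round), z up. Foot 60 x 200 x 8 mm; forks at y = +80 and -80 mm with open-topped slots 30 mm wide, slot floors 35 mm and fork tops 51 mm above the bench. Position and yaw vary.
- oil: bystander: white oil bottle, 44 mm across, 140 mm tall, standing between the jig and the rest; origin under its middle
- tray: bystander: small blue open tray 60 x 60 x 30 mm; origin under its middle
- chuck_key: bystander: steel drill-chuck key, 95 x 70 x 20 mm, lying flat; origin under its middle
- offcut: bystander: steel block 40 x 70 x 30 mm beside the rest; origin under its middle
- jar: bystander: amber jar 48 mm across, 70 mm tall beside the rest on the other side; origin under its middle
- brush: bystander: small bench brush lying flat; origin under its middle
- can: bystander: grey spray can, 50 mm across, 120 mm tall, standing close by the far corner of the jig, 30 mm beside the carriage's way; origin under its middle
Mind the look-alikes: they are no part of the job. Of the things like the part that bears rest_seat, leave any that is red; of the rest the smaller one is meant.

How it is judged:
By the outcome, as a careful person would: the job done as asked, in the order asked, and still so for the second after the job is handed in, with the robot touching nothing.
It also fails if it takes over 66 s, if anything falls off the work surface, if the arm or the gripper's body presses on something with over 40 N, if the wrist force passes 120 N, or if a joint passes its speed limit or range.

## Robot

A 6-joint arm with a two-finger parallel gripper is mounted at the origin on the work surface. World frame = base frame: x ahead of the robot, y to its left, z up, the work surface at z = 0. Lengths are in m, angles in rad, forces in N, time in s.
With the tool pointing down it reaches from about 0.35 to 0.725 m from the base axis. Payload 6 kg.
Tool frame: the origin (TCP) lies midway between the tips of the shut fingers; the grasp point (between the pads) lies 19 mm behind it (robot.grip_depth is the distance from the TCP to the grasp point, in m); z points along the fingers, y is the line along which they close (so a half turn about z gives the same grasp; the last joint's range is limited). The gripper opens to 85 mm and grips with 20 to 120 N. Pads are 22 mm wide; open, the fingers measure 114 mm over their backs; the gripper's body (76 mm by 85 mm) begins 54 mm behind the grasp point. The pads swing forward as they close: fully open they stand 13 mm farther back than shut.
Start: joints at [1.461, 0.04, 0.085, 0, -1.615, -0.334], TCP at [0.258, 0.542, 0.231] pointing down, gripper open.
Joint ranges: [-2.56, 2.56], [-1.29, 2.01], [-1.08, 1.49], [-3.29, 1.98], [-2.81, -0.18], [-2.99, 2.99]. Speed limits (rad/s): [2.57, 2.57, 3.01, 3.14, 3.14, 3.14].

## Interface

Orientations are given as a unit quaternion [w, x, y, z].
In Python, from workcell import robot gives the robot as it stands.
- The arm moves only by the shell command python3 -m inch 'ROWS' [OPENING] [FORCE]. ROWS is JSON, a list of rows, each a list of 6 numbers: the shift along the tool's x, y, z scaled (see below), then the turn, a rotation vector about the tool's x, y, z scaled (see below). A call has 1 to 8 rows; each row shifts and turns the commanded pose from where the row before left it, along the tool's axes as they then stand; what a row does not reach is not made up. The controller multiplies each number of a shift by 0.1 m and each number of a turn by 60 degrees. A row lasts 1/12 s, in which the tool goes at most 41.7 mm and 7.16 degrees, less where a joint would pass 70% of its speed; a pose out of reach is approached as far as the arm can. A call with a number of a shift or a turn outside -1 to 1 is refused whole. A call with a gripper value outside its range is refused whole. OPENING is the opening in per cent of the stroke, from 0 (shut) to 100 (fully open), set as the call begins (- or left out, the last holds). The fingers move at their own pace and stop on an object; FORCE is the grip in N (left out, the last holds). Time passes only in rows, so rows that do not move let the fingers close. It gives the time, the measured TCP pose, the force, the opening and the grip force at its end, in the units of the state.
- robot.state(): the state, without advancing time (a new reading comes with each control period).
- robot.snapshot(name): name is "scene" or "top" or "wrist"; returns a dict with "image" (384x512x3 uint8, blue, green, red), "fx", "fy", "cx", "cy" (pixels), "camera_from_world" (4x4, takes a point from world to camera coordinates); the wrist camera has in their place "T_tool_cam" (4x4, takes a point from camera to tool coordinates, whose origin is the TCP and whose axes are the flange's). Camera axes: x right, y up, looking along -z (the intrinsics and any distortion apply to the point x, -y, -z); pixel columns grow to the right and rows downward; lengths in m; the calibration is good to about 2 mm. A picture is of the moment at which its call begins: read the wrist's pose just before it. There is no depth.
- robot.finish_job(): hands the job in; it is judged then, once.
The state is a dict: "time_s": time; "qpos": joint angles; "qd": joint speeds; "joint_efforts": joint torques, N m; "tool_pos": TCP position; "tcp_rot": TCP orientation; "force": force on the tool from outside, world axes, zero at the start; "ft_torque": the same for the moment, N m; "grip_width": finger opening in m; "grip_force": force on a finger pad.
Only numpy, scipy, OpenCV 4.12 (cv2) and the standard library are available. Lean on these libraries where they do the work, as an engineer would, in place of code of your own. Each camera call takes 0.05 s, during which the arm holds its last target. There are 200 camera calls.

## Working session

There is one attempt and no reset: what is moved stays moved. The work goes in short steps, Python scripts to look and compute and a shell command to move; the robot and the scene stay as the last step left them, time stands still between calls to the robot, and variables do not carry over. Pictures are saved under pics/ and viewed, at most 13 in all, crops included, and the job is handed in when it is done.

```bash
ls; mkdir -p pics; python3 - <<'E'
from workcell import robot
import cv2,pickle
d={}
for n in("scene","top"):
    s=robot.snapshot(n); d[n]=s; cv2.imwrite(f"pics/{n}.png",s["image"]); print(n,s["fx"],s["fy"],s["cx"],s["cy"],[k for k in s]); print(s["camera_from_world"])
pickle.dump(d,open("d0.pkl","wb")); print(robot.state())
E
```

```text
pics
scene 365.3831365831299 365.3831365831299 256.70904925066986 191.13743206173578 ['image', 'fx', 'fy', 'cx', 'cy', 'camera_from_world']
[[ 0.10922552  0.99399706  0.00629545 -0.1912348 ]
 [-0.67838499  0.06991231  0.73137273  0.25477645]
 [ 0.72654221 -0.08415531  0.6819489  -1.47569079]
 [ 0.          0.          0.          1.        ]]
top 349.0991509601199 349.0991509601199 251.54294880771093 192.86161762619193 ['image', 'fx', 'fy', 'cx', 'cy', 'camera_from_world']
[[ 0.01212319 -0.99974329  0.01914115  0.1267788 ]
 [ 0.98478793  0.01525582  0.17308955 -0.47827196]
 [-0.17333713  0.01675158  0.98472007 -0.97907463]
 [ 0.          0.          0.          1.        ]]
{'time_s': 0.1, 'qpos': array([ 1.46070872e+00,  4.07764165e-02,  8.39231137e-02, -3.99748100e-04,
       -1.61550161e+00, -3.33698838e-01]), 'qd': array([-0.00082099, -0.0017984 ,  0.00262902,  0.00185748,  0.00018621,
       -0.00031453]), 'joint_efforts': array([-5.36942141e-03, -3.69343901e+01,  3.48282945e+01,  6.95190445e+00,
       -4.47978455e-03,  3.65655282e-06]), 'tool_pos': array([0.25742821, 0.5416481 , 0.23037327]), 'tcp_rot': array([ 7.96706422e-04,  9.75484160e-01, -2.20068187e-01, -1.11486558e-04]), 'force': array([-0.37092674, -0.01110657, -0.25350847]), 'ft_torque': array([0.01329303, 0.00088368, 0.01406687]), 'grip_force': 0.0, 'grip_width': 0.08584849023915188}
```

View pics/top.png

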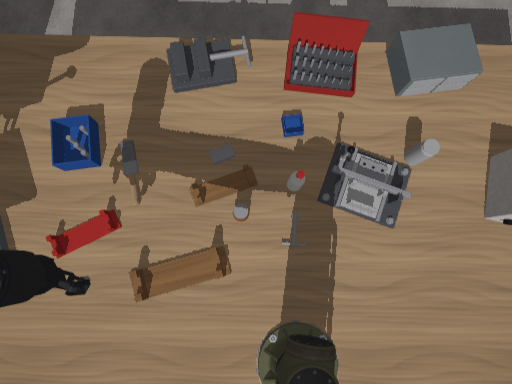

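View pics/scene.png

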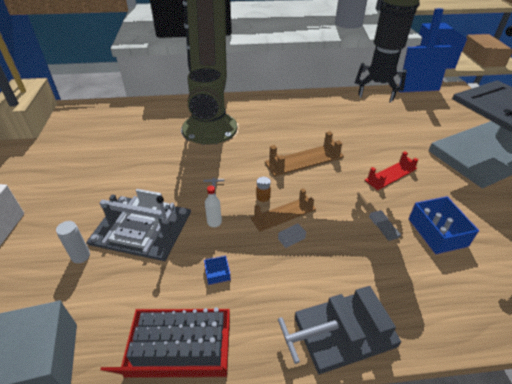

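Top view: the jig is at about (365,185) and the smaller brown rest at (224,186), with the red and the larger brown rests as look-alikes. The oil bottle is at (296,180) and the can at (425,150). Next I'll zoom in.

```bash
cat > h.py <<'E'
import numpy as np,cv2,pickle
from workcell import robot
def ray(s,u,v):
    M=s["camera_from_world"];R,t=M[:3,:3],M[:3,3]
    d=R.T@np.array([(u-s["cx"])/s["fx"],-(v-s["cy"])/s["fy"],-1]);o=-R.T@t
    return o,d
def onz(s,u,v,z):
    o,d=ray(s,u,v);return o+d*(z-o[2])/d[2]
def proj(s,p):
    M=s["camera_from_world"];c=M[:3,:3]@np.asarray(p)+M[:3,3]
    return s["cx"]+s["fx"]*c[0]/-c[2], s["cy"]-s["fy"]*c[1]/-c[2]
E
python3 - <<'E'
from h import *
d=pickle.load(open("d0.pkl","rb"))
def crop(n,x,y,w=100,h=75): return cv2.resize(d[n]["image"][y:y+h,x:x+w],(400,300),interpolation=cv2.INTER_CUBIC)
a=np.vstack([np.hstack([crop("top",315,140,112,84),crop("scene",84,180,112,84)]),np.hstack([crop("top",180,155),crop("scene",240,175)])])
cv2.imwrite("pics/crop1.png",a)
E
```

```text
(no output)
```

View pics/crop1.png

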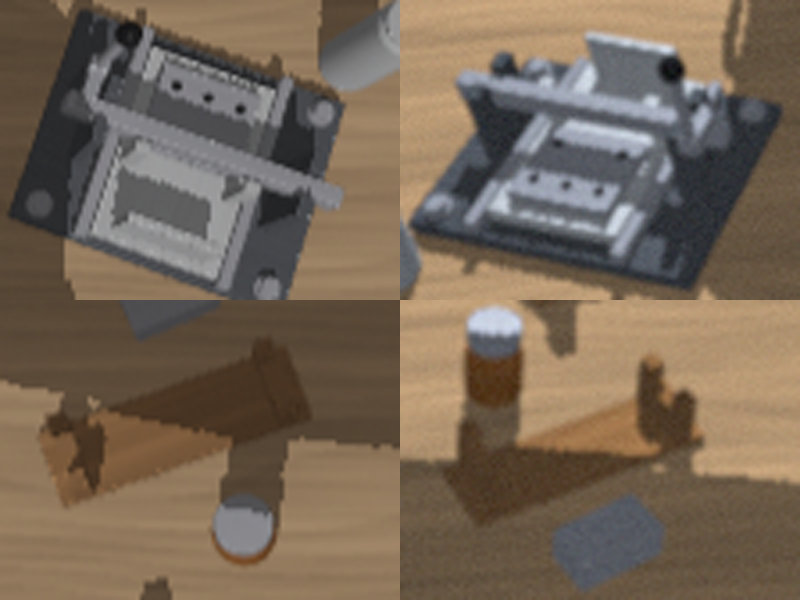

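The crops show the jig's corners, with its lever at the left (+y) end, and the ball at top (351,149) and scene (272/400 of the crop, i.e. 160,199). The foot corners of the rest are clear too. Now I'll compute positions.

```bash
python3 - <<'E'
from h import *
d=pickle.load(open("d0.pkl","rb"));T,S=d["top"],d["scene"]
def t(x,y):return 315+x/3.571,140+y/3.571
def c(x,y):return 84+(x-400)/3.571,180+y/3.571
print("jig top TL,BL,TR",*[onz(T,*t(*p),.015)[:2].round(4) for p in[(85,10),(10,215),(343,105)]])
print("jig scene L,B,R",*[onz(S,*c(*p),.015)[:2].round(4) for p in[(412,220),(690,284),(780,103)]])
def tri(a,b):
    o1,d1=ray(T,*a);o2,d2=ray(S,*b)
    k=np.linalg.lstsq(np.c_[d1,-d2],o2-o1,rcond=None)[0]
    p,q=o1+k[0]*d1,o2+k[1]*d2;return ((p+q)/2).round(4),np.linalg.norm(p-q).round(4)
print("ball",tri(t(130,33),c(670,69)))
print("bar ends top z.08",*[onz(T,*t(*p),.08)[:2].round(4) for p in[(78,105),(338,192)]])
r=lambda x,y:(180+x/4,155+(y-300)/4); q=lambda x,y:(240+(x-400)/4,175+(y-300)/4)
print("rest top",*[onz(T,*r(*p),.008)[:2].round(4) for p in[(38,432),(65,507),(312,415),(285,345)]])
print("rest scene",*[onz(S,*q(*p),.008)[:2].round(4) for p in[(443,470),(482,522),(703,440)]])
print("jar",onz(T,*r(243,525),.07).round(3),"oil",onz(T,299,175,.14).round(3),"can",onz(T,431,148,.12).round(3),"offcut",onz(T,222,154,.03).round(3))
E
```

```text
jig top TL,BL,TR [ 0.6421 -0.1346] [ 0.4617 -0.0658] [ 0.5613 -0.354 ]
jig scene L,B,R [ 0.5647 -0.3481] [ 0.6498 -0.1267] [ 0.4653 -0.0637]
ball (array([ 0.5742, -0.1232,  0.1678]), np.float64(0.0034))
bar ends top z.08 [ 0.5412 -0.1085] [ 0.4739 -0.3134]
rest top [0.4942 0.3199] [0.4376 0.2974] [0.5105 0.1136] [0.5647 0.1347]
rest scene [0.514  0.1177] [0.5685 0.141 ] [0.5034 0.321 ]
jar [0.418 0.164 0.07 ] oil [0.509 0.009 0.14 ] can [ 0.597 -0.363  0.12 ] offcut [0.596 0.223 0.03 ]
```

```bash
cat >> h.py <<'E'
J=np.array([.513,-.208]);YAW=np.radians(-20)
def jig():
    s=robot.state();p=s["tool_pos"];c,n=np.cos(YAW),np.sin(YAW);e=p[:2]-J
    from scipy.spatial.transform import Rotation as R
    m=R.from_quat(np.roll(s["tcp_rot"],-1)).as_matrix()
    print("t",round(s["time_s"],2),"world",p.round(4),"jig mm",(1e3*np.r_[c*e[0]+n*e[1],-n*e[0]+c*e[1],p[2]]).round(1),"xyaw",np.degrees(np.arctan2(m[1,0],m[0,0])).round(2),"tilt z",m[:2,2].round(4),"F",s["force"].round(1),"g",round(s["grip_width"],4),round(s["grip_force"],1),"q6",s["qpos"][5].round(2))
E
python3 -m inch '[[0,0,0,0,0,0.1175],[0,0,0,0,0,0.1175],[0,0,0,0,0,0.1175],[0,0,0,0,0,0.1175],[0,0,0,0,0,0.1175],[0,0,0,0,0,0.1175]]' 0 60
python3 -m inch '[[0,0,0,0,0,0.1175],[0,0,0,0,0,0.1175],[0,0,0,0,0,0.1175],[0,0,0,0,0,0.1175],[0,0,0,0,0,0.1175],[0,0,0,0,0,0.1175]]'
python3 -c "from h import *;jig()"
```

```text
time_s: 0.6
tool_pos: [0.2575, 0.5417, 0.2306]
tcp_rot: [0.001, 0.829, -0.56, 0.0]
force: [0.3, 0.0, 0.6]
grip_width: 0.0124
grip_force: 0.0
time_s: 1.1
tool_pos: [0.2575, 0.5417, 0.2306]
tcp_rot: [-0.0, -0.571, 0.821, -0.0]
force: [-0.3, 0.7, 0.4]
grip_width: 0.0
grip_force: 0.0
t 1.1 world [0.2575 0.5417 0.2306] jig mm [-496.5  617.1  230.6] xyaw -110.38 tilt z [-0.0004 -0.0011] F [-0.3  0.7  0.4] g 0.0 0.0 q6 -1.82
```

```bash

python3 -m inch '[[0.287,-0.27,0,0,0,0],[0.287,-0.27,0,0,0,0],[0.287,-0.27,0,0,0,0],[0.287,-0.27,0,0,0,0],[0.287,-0.27,0,0,0,0],[0.287,-0.27,0,0,0,0]]'
python3 -m inch '[[0.287,-0.27,0,0,0,0],[0.287,-0.27,0,0,0,0],[0.287,-0.27,0,0,0,0],[0.287,-0.27,0,0,0,0],[0.287,-0.27,0,0,0,0],[0.287,-0.27,0,0,0,0]]'
python3 -m inch '[[0.287,-0.27,0,0,0,0],[0.287,-0.27,0,0,0,0],[0.287,-0.27,0,0,0,0],[0.287,-0.27,0,0,0,0],[0.287,-0.27,0,0,0,0],[0.287,-0.27,0,0,0,0],[0,0,0,0,0,0],[0,0,0,0,0,0]]'
python3 - <<'E'
from h import *
jig()
w=robot.snapshot("wrist");t=robot.snapshot("top");pickle.dump((w,t,robot.state()),open("d1.pkl","wb"))
print(w["T_tool_cam"].round(4),w["fx"],w["cx"],w["cy"],w.keys())
a=np.hstack([cv2.resize(w["image"],(480,360)),cv2.resize(t["image"][130:230,310:420],(320,291))[:360]] if 0 else [cv2.resize(w["image"],(480,360)),cv2.copyMakeBorder(cv2.resize(t["image"][130:230,310:420],(320,291)),0,69,0,0,0)])
cv2.imwrite("pics/w1.png",a)
E
```

```text
time_s: 1.6
tool_pos: [0.351, 0.3227, 0.2309]
tcp_rot: [-0.0, -0.574, 0.819, -0.0]
force: [1.4, 0.3, 0.6]
grip_width: -0.0001
grip_force: 0.0
time_s: 2.1
tool_pos: [0.4442, 0.1055, 0.2313]
tcp_rot: [0.0, -0.574, 0.819, 0.0]
force: [0.4, 1.5, 0.7]
grip_width: 0.0001
grip_force: 0.0
time_s: 2.77
tool_pos: [0.5372, -0.1118, 0.2299]
tcp_rot: [-0.001, -0.572, 0.82, 0.001]
force: [0.6, 0.8, 0.6]
grip_width: 0.0
grip_force: 0.0
t 2.77 world [ 0.5372 -0.1118  0.2299] jig mm [-10.2  98.6 229.9] xyaw -110.25 tilt z [-0.0028 -0.0003] F [0.6 0.8 0.6] g 0.0 0.0 q6 -0.51
[[-1.000e-04  9.456e-01  3.254e-01  8.380e-02]
 [ 1.000e+00  6.000e-04 -1.500e-03 -1.100e-03]
 [-1.600e-03  3.254e-01 -9.456e-01 -1.434e-01]
 [ 0.000e+00  0.000e+00  0.000e+00  1.000e+00]] 311.2161481203019 255.14419786990896 189.17650720091257 dict_keys(['image', 'fx', 'fy', 'cx', 'cy', 'T_tool_cam'])
```

View pics/w1.png

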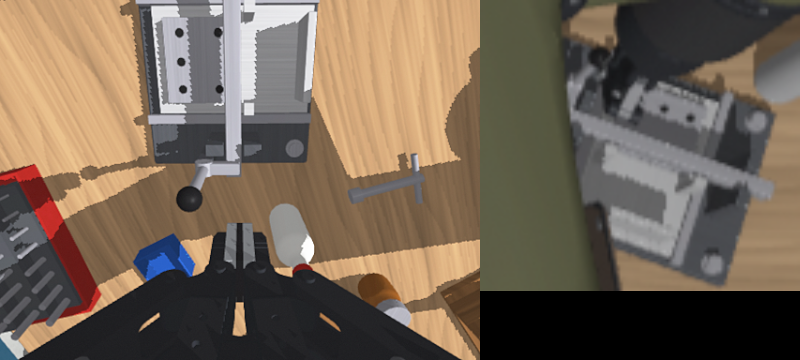

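The wrist view shows the lever ball at (190,198) in the half-size view, to the left (jig +x) of the shut fingers. The bar is vertical at x≈232. Now I'll compare these with my estimates.

```bash
cat >> h.py <<'E'
from scipy.spatial.transform import Rotation as Ro
def wz(w,s,u,v,z):
    Rt=Ro.from_quat(np.roll(s["tcp_rot"],-1)).as_matrix();C=w["T_tool_cam"]
    d=Rt@C[:3,:3]@np.array([(u-w["cx"])/w["fx"],-(v-w["cy"])/w["fy"],-1]);o=s["tool_pos"]+Rt@C[:3,3]
    return o+d*(z-o[2])/d[2]
def tojig(p):
    c,n=np.cos(YAW),np.sin(YAW);e=p[:2]-J
    return (1e3*np.r_[c*e[0]+n*e[1],-n*e[0]+c*e[1],p[2]]).round(1)
E
python3 - <<'E'
from h import *
w,t,s=pickle.load(open("d1.pkl","rb"));k=512/480
print("ball",tojig(wz(w,s,189*k,199*k,.167)))
g=cv2.cvtColor(w["image"],6)
for v in (5,60,100,150,175):print(v,g[v,225:272].tolist())
for n,p,z in[("base corners +y",(153,162),.015),("",(310,162),.015)]:print(n,tojig(wz(w,s,p[0]*k,p[1]*k,z)))
for p in[(222,2),(239,2),(224,173),(240,173)]:print("bar",tojig(wz(w,s,p[0]*k,p[1]*k,.08)))
E
```

```text
ball [ 28.4 105.6 167. ]
5 [157, 155, 156, 157, 157, 157, 158, 157, 159, 160, 162, 157, 127, 146, 199, 190, 191, 192, 190, 187, 185, 185, 189, 192, 196, 195, 197, 199, 198, 199, 208, 196, 143, 147, 152, 202, 239, 233, 232, 232, 231, 231, 232, 231, 232, 234, 228]
60 [113, 112, 113, 110, 112, 110, 111, 112, 103, 148, 209, 201, 202, 172, 135, 199, 196, 195, 197, 192, 189, 190, 189, 189, 192, 196, 197, 197, 197, 199, 207, 221, 219, 230, 229, 228, 229, 228, 227, 228, 228, 228, 228, 227, 227, 229, 228]
100 [108, 110, 110, 109, 110, 110, 113, 116, 112, 102, 108, 134, 188, 194, 145, 147, 204, 193, 194, 194, 190, 188, 191, 191, 190, 192, 193, 194, 195, 196, 203, 208, 209, 229, 226, 227, 226, 226, 228, 226, 226, 226, 226, 227, 228, 225, 212]
150 [61, 64, 62, 63, 63, 63, 62, 57, 56, 57, 56, 56, 53, 51, 46, 78, 161, 209, 194, 194, 193, 190, 194, 197, 196, 195, 194, 194, 197, 196, 205, 204, 148, 39, 54, 62, 63, 61, 55, 57, 56, 56, 57, 56, 53, 53, 52]
175 [174, 179, 182, 184, 183, 183, 184, 185, 184, 184, 183, 182, 183, 183, 182, 182, 182, 181, 181, 182, 182, 181, 182, 180, 181, 180, 181, 181, 179, 171, 146, 102, 108, 109, 112, 110, 109, 109, 110, 112, 113, 113, 114, 116, 118, 119, 115]
base corners +y [ 99.5 119.3  15. ]
 [-101.3  119.7   15. ]
bar [  4.5 -46.   80. ]
bar [-10.5 -46.   80. ]
bar [  5.6 113.   80. ]
bar [-11.4 113.   80. ]
```

```bash

python3 -m inch '[[-0.04,0,0.24,0,0,0],[0,0,0.24,0,0,0],[0,0,0.24,0,0,0],[0,0,0,0,0,0],[0,0,0,0,0,0]]'
python3 -m inch '[[0,-0.08,0,0,0,0],[0,-0.08,0,0,0,0],[0,-0.08,0,0,0,0],[0,-0.08,0,0,0,0],[0,-0.08,-0.01,0,0,0],[0,-0.08,-0.01,0,0,0],[0,-0.07,0.02,0,0,0],[0,-0.07,0.02,0,0,0]]'
python3 -c "from h import *;jig()"
python3 -m inch '[[0,-0.07,0.03,0,0,0],[0,-0.07,0.03,0,0,0],[0,-0.05,0.06,0,0,0],[0,-0.05,0.06,0,0,0],[0,-0.06,0.05,0,0,0],[0,-0.05,0.07,0,0,0],[0,-0.03,0.07,0,0,0],[0,0,0,0,0,0]]'
python3 -c "from h import *;jig()"
```

```text
time_s: 3.28
tool_pos: [0.538, -0.1052, 0.1591]
tcp_rot: [-0.001, -0.574, 0.819, 0.0]
force: [0.7, -0.6, 1.4]
grip_width: -0.0002
grip_force: 0.0
time_s: 3.95
tool_pos: [0.5975, -0.1279, 0.157]
tcp_rot: [-0.0, -0.573, 0.819, 0.0]
force: [-3.1, 0.7, 1.3]
grip_width: -0.0
grip_force: 1.5
t 3.95 world [ 0.5975 -0.1279  0.157 ] jig mm [ 52.  104.2 157. ] xyaw -110.05 tilt z [-0.0008 -0.0003] F [-3.1  0.7  1.3] g -0.0 1.5 q6 -0.47
time_s: 4.62
tool_pos: [0.633, -0.1408, 0.1186]
tcp_rot: [-0.0, -0.573, 0.819, 0.0]
force: [-0.7, 0.5, 0.2]
grip_width: -0.0
grip_force: 0.2
t 4.62 world [ 0.633  -0.1408  0.1186] jig mm [ 89.8 104.2 118.6] xyaw -110.04 tilt z [-0.0007 -0.0003] F [-0.7  0.5  0.2] g -0.0 0.2 q6 -0.44
```

```bash

python3 -m inch '[[0,-0.03,0.06,0,0,0],[0,-0.02,0.06,0,0,0],[0,0,0.05,0,0,0],[0,0,0,0,0,0]]'
python3 -c "from h import *;jig()"
```

```text
time_s: 4.95
tool_pos: [0.6378, -0.1423, 0.1027]
tcp_rot: [0.0, -0.573, 0.819, -0.0]
force: [-0.4, -0.4, 0.9]
grip_width: 0.0
grip_force: 0.3
t 4.95 world [ 0.6378 -0.1423  0.1027] jig mm [ 94.8 104.4 102.7] xyaw -110.03 tilt z [ 0.0011 -0.0004] F [-0.4 -0.4  0.9] g 0.0 0.3 q6 -0.44
```

```bash

python3 -m inch '[[0,0,0.02,0,0,0],[0,0,0.02,0,0,0],[0,0,0,0,0,0]]'
python3 -m inch '[[0,0,-0.3,0,0,0],[0,0,-0.35,0,0,0],[0,0,-0.35,0,0,0],[0,0,-0.3,0,0,0],[0,0,0,0,0,0]]'
python3 - <<'E'
from h import *
jig();s=robot.state()
w=robot.snapshot("wrist");pickle.dump((w,s),open("d2.pkl","wb"))
cv2.imwrite("pics/w2.png",w["image"])
E
```

```text
time_s: 5.2
tool_pos: [0.6382, -0.1425, 0.1016]
tcp_rot: [0.001, -0.574, 0.819, -0.001]
force: [-2.5, 0.1, 7.7]
grip_width: 0.0
grip_force: 3.8
time_s: 5.62
tool_pos: [0.6394, -0.143, 0.2379]
tcp_rot: [0.004, -0.573, 0.819, -0.004]
force: [-0.4, -1.3, 1.9]
grip_width: -0.0002
grip_force: 0.0
t 5.62 world [ 0.6394 -0.143   0.2379] jig mm [ 96.5 104.3 237.9] xyaw -110.04 tilt z [ 0.0121 -0.0021] F [-0.4 -1.3  1.9] g -0.0002 0.0 q6 -0.44
```

View pics/w2.png

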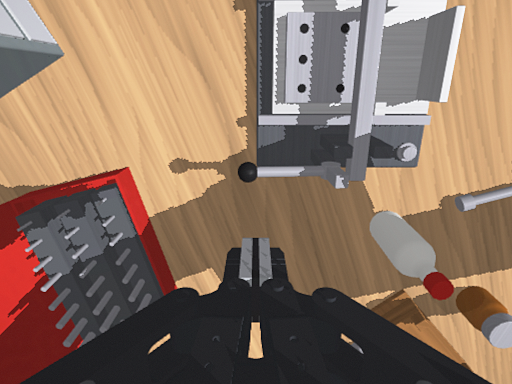

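The lever is flat open: ball at (248,172), and the nose stands up at (340,180). It met its stop with 7.7 N. Next I move over the bar's middle with the gripper open.

```bash

python3 -m inch '[[0.26,0.25,0,0,0,0],[0.26,0.25,0,0,0,0],[0.26,0.25,0,0,0,0],[0.26,0.25,0.07,0,0,0],[0,0,0,0,0,0],[0,0,0,0,0,0]]' 60 60
python3 - <<'E'
from h import *
w,s=pickle.load(open("d2.pkl","rb"))
print("ball",tojig(wz(w,s,248,172,.094)),"bar +y end corners",tojig(wz(w,s,346,179,.08)),tojig(wz(w,s,365,181,.08)))
jig();s=robot.state()
w=robot.snapshot("wrist");pickle.dump((w,s),open("d3.pkl","wb"))
cv2.imwrite("pics/w3.png",w["image"])
E
```

```text
time_s: 6.17
tool_pos: [0.5063, -0.2061, 0.2216]
tcp_rot: [0.0, -0.573, 0.82, 0.0]
force: [1.1, 0.2, 1.2]
grip_width: 0.0514
grip_force: 0.0
ball [105.7 102.3  94. ] bar +y end corners [  7.3 113.4  80. ] [-12.  115.5  80. ]
t 6.17 world [ 0.5063 -0.2061  0.2216] jig mm [ -6.9  -0.5 221.6] xyaw -110.11 tilt z [0.0001 0.0004] F [1.1 0.2 1.2] g 0.0514 0.0 q6 -0.33
```

View pics/w3.png

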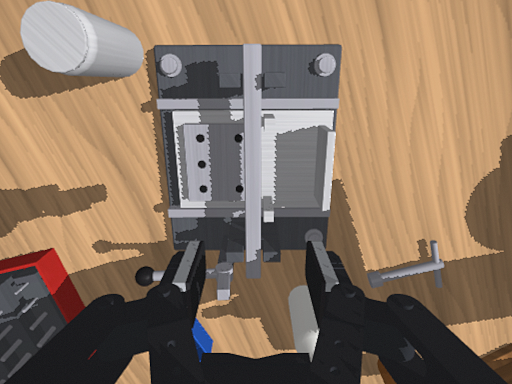

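The bar runs upright from (252,44) to (254,277), and the brackets show at rows 104 and 213.

```bash
python3 - <<'E'
from h import *
w,s=pickle.load(open("d3.pkl","rb"))
for n,u,v,z in[("-y end",252,44,.08),("+y end",254,264,.08),("-y brk x-mid rows",252,99,.088),("",252,109,.088),("+y brk",252,209,.088),("",252,218,.088),("bar L mid",245,160,.08),("bar R",261,160,.08),("base-y",240,45,.015)]:
    print(n,tojig(wz(w,s,u,v,z)))
E
```

```text
-y end [  -3.9 -114.3   80. ]
+y end [-4.9 97.4 80. ]
-y brk x-mid rows [ -3.7 -70.6  88. ]
 [ -3.7 -62.3  88. ]
+y brk [-3.2 31.2 88. ]
 [-3.1 40.7 88. ]
bar L mid [  3.2 -15.2  80. ]
bar R [-11.8 -15.1  80. ]
base-y [   8.9 -120.2   15. ]
```

```bash

python3 -m inch '[[0,-0.025,0.35,0,0,0],[0,0,0.35,0,0,0],[0,0,0.35,0,0,0],[0,0,0.3,0,0,0],[0,0,0.2,0,0,0],[0,0,0.1,0,0,0],[0,0,0.05,0,0,0],[0,0,0,0,0,0]]' 60 90
python3 -c "from h import *;jig()"
python3 -m inch '[[0,0,0,0,0,0],[0,0,0,0,0,0],[0,0,0,0,0,0],[0,0,0,0,0,0],[0,0,0,0,0,0],[0,0,0,0,0,0],[0,0,0,0,0,0],[0,0,0,0,0,0]]' 0 90
python3 -c "from h import *;jig()"
```

```text
time_s: 6.88
tool_pos: [0.5103, -0.2062, 0.0517]
tcp_rot: [-0.001, -0.574, 0.819, 0.0]
force: [0.0, 0.1, 0.1]
grip_width: 0.0509
grip_force: 0.0
t 6.88 world [ 0.5103 -0.2062  0.0517] jig mm [-3.1  0.8 51.7] xyaw -110.0 tilt z [-0.0012 -0.0001] F [0.  0.1 0.1] g 0.0509 0.0 q6 -0.33
time_s: 7.55
tool_pos: [0.5109, -0.2066, 0.0543]
tcp_rot: [0.001, -0.573, 0.819, -0.001]
force: [-1.9, 1.8, 5.8]
grip_width: 0.0143
grip_force: 89.2
t 7.55 world [ 0.5109 -0.2066  0.0543] jig mm [-2.4  0.6 54.3] xyaw -110.01 tilt z [ 0.0026 -0.0007] F [-1.9  1.8  5.8] g 0.0143 89.2 q6 -0.33
```

```bash

python3 -m inch '[[0,0,-0.05,0,0,0],[0,0,-0.07,0,0,0],[0,0,-0.07,0,0,0],[0,0,-0.07,0,0,0],[0,0,-0.07,0,0,0],[0,0,-0.07,0,0,0],[0,0,-0.07,0,0,0],[0,0,-0.07,0,0,0]]'
python3 -c "from h import *;jig()"
python3 -m inch '[[0,0,-0.15,0,0,0],[0,0,-0.2,0,0,0],[0,0,-0.2,0,0,0],[0,0,-0.2,0,0,0],[0,0,-0.2,0,0,0],[0,0,-0.1,0,0,0],[0,0,0,0,0,0],[0,0,0,0,0,0]]'
python3 - <<'E'
from h import *
jig();s=robot.state()
w=robot.snapshot("wrist");S=robot.snapshot("scene");pickle.dump((w,s,S),open("d4.pkl","wb"))
cv2.imwrite("pics/w4.png",np.hstack([cv2.resize(w["image"],(400,300)),cv2.resize(S["image"][130:280,60:260],(400,300))]))
E
```

```text
time_s: 8.22
tool_pos: [0.5101, -0.2065, 0.1071]
tcp_rot: [0.0, -0.573, 0.819, -0.0]
force: [0.3, -0.2, -4.0]
grip_width: 0.0145
grip_force: 88.0
t 8.22 world [ 0.5101 -0.2065  0.1071] jig mm [ -3.2   0.4 107.1] xyaw -110.03 tilt z [ 0.0001 -0.0001] F [ 0.3 -0.2 -4. ] g 0.0145 88.0 q6 -0.33
time_s: 8.88
tool_pos: [0.5101, -0.2062, 0.211]
tcp_rot: [0.0, -0.573, 0.819, 0.0]
force: [1.0, 0.0, -4.5]
grip_width: 0.0144
grip_force: 88.0
t 8.88 world [ 0.5101 -0.2062  0.211 ] jig mm [ -3.3   0.7 211. ] xyaw -110.03 tilt z [0.0002 0.0005] F [ 1.   0.  -4.5] g 0.0144 88.0 q6 -0.33
```

View pics/w4.png

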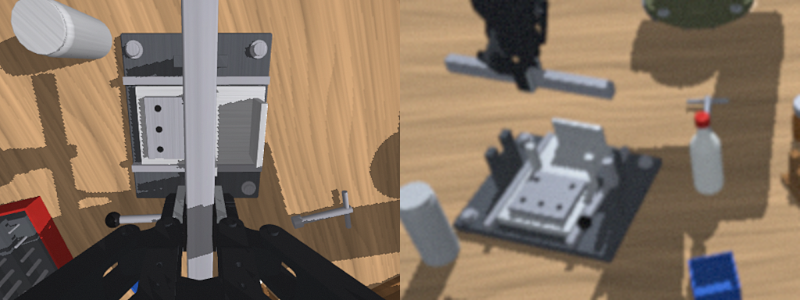

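The bar is held level and clear of both brackets. I'll carry it over towards the rest, stopping about 70 mm short to one side so I can look.

```bash

python3 -m inch '[[-0.14,0.08,0,0,0,0],[-0.24,0.14,0,0,0,0],[-0.34,0.2,0,0,0,0],[-0.34,0.2,0,0,0,0],[-0.34,0.2,0,0,0,0],[-0.34,0.2,0,0,0,0],[-0.34,0.2,0,0,0,0],[-0.34,0.2,0,0,0,0]]'
python3 -m inch '[[-0.34,0.2,0,0,0,0],[-0.34,0.2,0,0,0,0],[-0.34,0.2,0,0,0,0],[-0.23,0.13,0,0,0,0],[-0.12,0.07,0,0,0,0],[0,0,0,0,0,0]]'
python3 -m inch '[[0,0,0,0,0,-0.08],[0,0,0,0,0,-0.11],[0,0,0,0,0,-0.11],[0,0,0,0,0,-0.11],[0,0,0,0,0,-0.11],[0,0,0,0,0,-0.09],[0,0,0,0,0,-0.073],[0,0,0,0,0,0]]'
python3 - <<'E'
from h import *
jig();s=robot.state()
w=robot.snapshot("wrist");t=robot.snapshot("top");pickle.dump((w,s,t),open("d5.pkl","wb"))
cv2.imwrite("pics/w5.png",w["image"])
E
```

```text
time_s: 9.65
tool_pos: [0.4583, 0.0711, 0.21]
tcp_rot: [-0.001, -0.573, 0.819, 0.0]
force: [1.7, -0.5, -3.5]
grip_width: 0.0143
grip_force: 88.3
time_s: 10.15
tool_pos: [0.4302, 0.2277, 0.2094]
tcp_rot: [-0.001, -0.575, 0.818, -0.0]
force: [0.2, -0.7, -4.4]
grip_width: 0.0143
grip_force: 88.3
time_s: 10.82
tool_pos: [0.4314, 0.2245, 0.2104]
tcp_rot: [0.001, 0.824, -0.566, -0.0]
force: [-1.0, -0.7, -4.0]
grip_width: 0.0143
grip_force: 88.3
t 10.82 world [0.4314 0.2245 0.2104] jig mm [-224.6  378.5  210.4] xyaw -68.96 tilt z [-0.001  -0.0013] F [-1.  -0.7 -4. ] g 0.0143 88.3 q6 -0.53
```

View pics/w5.png

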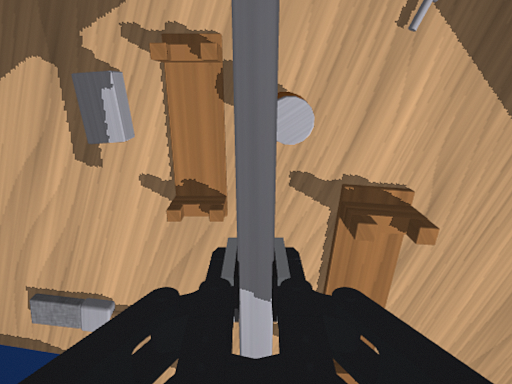

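The rest is left of the bar: its far fork is at about (185,45) and its near fork at about (197,207). I'll zoom in on both forks.

```bash
python3 - <<'E'
from h import *
w,s,t=pickle.load(open("d5.pkl","rb"));i=w["image"]
f=lambda x,y:cv2.resize(i[y:y+60,x:x+80],(400,300),interpolation=cv2.INTER_CUBIC)
cv2.imwrite("pics/w6.png",np.hstack([f(145,20),f(155,180)]))
E
```

```text
(no output)
```

View pics/w6.png

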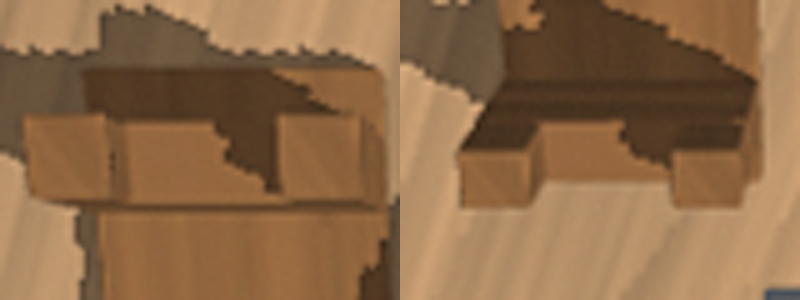

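The prong tops (z=51 mm) have their centres at (158,51) and (209,51) on the far fork, and at (174.4,215.6) and (216.4,215.6) on the near fork.

```bash
python3 - <<'E'
from h import *
w,s,t=pickle.load(open("d5.pkl","rb"))
P=[wz(w,s,u,v,.051)[:2] for u,v in[(158,51),(209,51),(174.4,215.6),(216.4,215.6)]]
print(np.round(P,4)); f=(P[0]+P[1])/2;n=(P[2]+P[3])/2
print("prong gap",np.linalg.norm(P[0]-P[1]),np.linalg.norm(P[2]-P[3]),"fork dist",np.linalg.norm(n-f))
c=(f+n)/2;d=n-f;print("centre",c,"dir",np.degrees(np.arctan2(d[1],d[0])))
# bar held: end seen? edges
x=np.array([np.cos(np.radians(-68.96)),np.sin(np.radians(-68.96))]);y=np.array([x[1],-x[0]])
e=c-s["tool_pos"][:2];print("delta tool",e@x,e@y)
g=cv2.cvtColor(w["image"],6)
for v in(10,100):
    k=np.gradient(g[v,222:290].astype(float));print(v,222+np.argsort(-abs(k))[:6])
# foot edges z .008
for u,v in[(162,34),(221,34),(227.5,0+196)]:print("foot",wz(w,s,u,v,.008)[:2].round(4))
E
```

```text
[[0.5522 0.1525]
 [0.5097 0.1362]
 [0.4937 0.3014]
 [0.4522 0.2855]]
prong gap 0.045473381925322826 0.044484638730038446 fork dist 0.16004585641665922
centre [0.50195925 0.21890531] dir 111.25165326306644
delta tool 0.030561984515262233 -0.06387498706270832
10 [279 231 232 278 280 230]
100 [222 278 279 277 224 280]
foot [0.5652 0.1368]
foot [0.5101 0.1156]
foot [0.4465 0.2767]
```

Gap 45 mm, fork spacing 160 mm and yaw 111.25° all agree with the given sizes. Now I'll move over the rest and lower.

```bash

python3 -m inch '[[0.08,-0.16,0,0,0,0],[0.08,-0.16,0,0,0,0],[0.08,-0.16,0,0,0,0],[0.066,-0.16,0,0,0,0],[0,0,0,0,0,-0.004],[0,0,0,0,0,0],[0,0,0,0,0,0]]'
python3 -m inch '[[0,0,0.1,0,0,0],[0,0,0.25,0,0,0],[0,0,0.3,0,0,0],[0,0,0.3,0,0,0],[0,0,0.25,0,0,0],[0,0,0.1,0,0,0],[0,0,0,0,0,0],[0,0,0,0,0,0]]'
python3 - <<'E'
from h import *
jig();s=robot.state();x=np.array([np.cos(np.radians(-68.75)),np.sin(np.radians(-68.75))]);y=np.array([x[1],-x[0]])
e=np.array([.502,.2189])-s["tool_pos"][:2];print("left tool",e@x,e@y)
w=robot.snapshot("wrist");t=robot.snapshot("top");pickle.dump((w,s,t),open("d6.pkl","wb"))
cv2.imwrite("pics/w7.png",w["image"])
E
```

```text
time_s: 11.5
tool_pos: [0.5018, 0.2196, 0.2109]
tcp_rot: [0.0, 0.825, -0.566, -0.0]
force: [0.6, 0.1, -3.4]
grip_width: 0.0147
grip_force: 88.7
time_s: 12.17
tool_pos: [0.5022, 0.22, 0.0822]
tcp_rot: [-0.0, 0.825, -0.565, 0.001]
force: [0.1, -0.1, -2.5]
grip_width: 0.0147
grip_force: 88.7
t 12.17 world [0.5022 0.22   0.0822] jig mm [-156.5  398.5   82.2] xyaw -68.79 tilt z [ 0.0011 -0.0003] F [ 0.1 -0.1 -2.5] g 0.0147 88.7 q6 -0.41
left tool 0.0009611523460020355 0.0005968488777356427
```

View pics/w7.png

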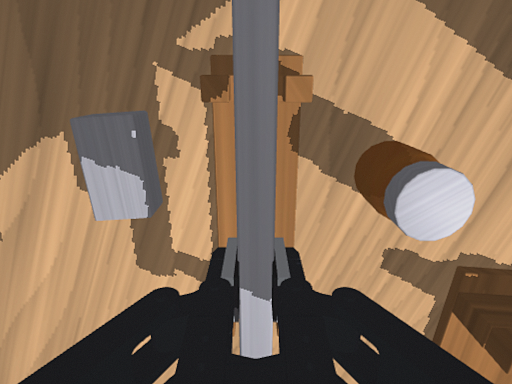

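The bar (x 235–278) is centred between the far fork's prongs (201 and 312). I'll lower gently to contact.

```bash

python3 -m inch '[[0.01,0.006,0.1,0,0,0],[0,0,0.1,0,0,0],[0,0,0.1,0,0,0],[0,0,0.1,0,0,0],[0,0,0.05,0,0,0],[0,0,0.03,0,0,0],[0,0,0,0,0,0],[0,0,0,0,0,0]]'
python3 -m inch '[[0,0,0.01,0,0,0],[0,0,0.01,0,0,0],[0,0,0.01,0,0,0],[0,0,0,0,0,0],[0,0,0,0,0,0]]'
python3 -c "from h import *;jig()"
```

```text
time_s: 12.93
tool_pos: [0.502, 0.2188, 0.0334]
tcp_rot: [0.0, 0.825, -0.565, 0.0]
force: [-0.8, 0.4, -3.8]
grip_width: 0.0146
grip_force: 88.9
time_s: 13.35
tool_pos: [0.5018, 0.2188, 0.0303]
tcp_rot: [0.0, 0.825, -0.565, 0.0]
force: [0.2, -0.3, -4.0]
grip_width: 0.0142
grip_force: 88.9
t 13.35 world [0.5018 0.2188 0.0303] jig mm [-156.5  397.2   30.3] xyaw -68.81 tilt z [-0.     -0.0001] F [ 0.2 -0.3 -4. ] g 0.0142 88.9 q6 -0.41
```

```bash

python3 -m inch '[[0,0,0.01,0,0,0],[0,0,0,0,0,0],[0,0,0,0,0,0],[0,0,0,0,0,0]]'
python3 -m inch '[[0,0,0.008,0,0,0],[0,0,0,0,0,0],[0,0,0,0,0,0]]'
```

```text
time_s: 13.68
tool_pos: [0.5018, 0.2188, 0.0293]
tcp_rot: [0.0, 0.825, -0.565, 0.0]
force: [0.2, 1.0, -3.3]
grip_width: 0.0145
grip_force: 89.2
time_s: 13.93
tool_pos: [0.5019, 0.2188, 0.0293]
tcp_rot: [-0.0, 0.825, -0.565, 0.0]
force: [-4.6, -0.4, 2.3]
grip_width: 0.0145
grip_force: 89.9
```

```bash

python3 -m inch '[[0,0,0,0,0,0],[0,0,0,0,0,0],[0,0,0,0,0,0]]' 22
python3 -m inch '[[0,0,0,0,0,0],[0,0,0,0,0,0],[0,0,0,0,0,0]]' 40
python3 -c "from h import *;jig()"
python3 -m inch '[[0,0,-0.1,0,0,0],[0,0,-0.2,0,0,0],[0,0,-0.3,0,0,0],[0,0,-0.35,0,0,0],[0,0,-0.35,0,0,0],[0,0,-0.35,0,0,0],[0,0,-0.25,0,0,0],[0,0,0,0,0,0]]'
python3 - <<'E'
from h import *
jig();s=robot.state()
w=robot.snapshot("wrist");t=robot.snapshot("top");pickle.dump((w,s,t),open("d7.pkl","wb"))
f=t["image"][140:225,170:283]
cv2.imwrite("pics/w8.png",np.hstack([cv2.resize(w["image"],(400,300)),cv2.resize(f,(400,300),interpolation=cv2.INTER_CUBIC)]))
E
```

```text
time_s: 14.18
tool_pos: [0.5023, 0.219, 0.0288]
tcp_rot: [-0.0, 0.825, -0.565, 0.0]
force: [-0.9, -0.0, 1.0]
grip_width: 0.0191
grip_force: 0.0
time_s: 14.43
tool_pos: [0.5019, 0.2188, 0.0285]
tcp_rot: [-0.0, 0.825, -0.565, 0.0]
force: [0.2, -0.2, 0.1]
grip_width: 0.0344
grip_force: 0.0
t 14.43 world [0.5019 0.2188 0.0285] jig mm [-156.4  397.3   28.5] xyaw -68.81 tilt z [ 0.0002 -0.    ] F [ 0.2 -0.2  0.1] g 0.0344 0.0 q6 -0.41
time_s: 15.1
tool_pos: [0.5039, 0.2193, 0.2267]
tcp_rot: [-0.005, 0.825, -0.565, 0.003]
force: [-0.1, 0.0, 0.6]
grip_width: 0.034
grip_force: 0.0
t 15.1 world [0.5039 0.2193 0.2267] jig mm [-154.7  398.5  226.7] xyaw -68.82 tilt z [0.0098 0.0053] F [-0.1  0.   0.6] g 0.034 0.0 q6 -0.41
```

View pics/w8.png

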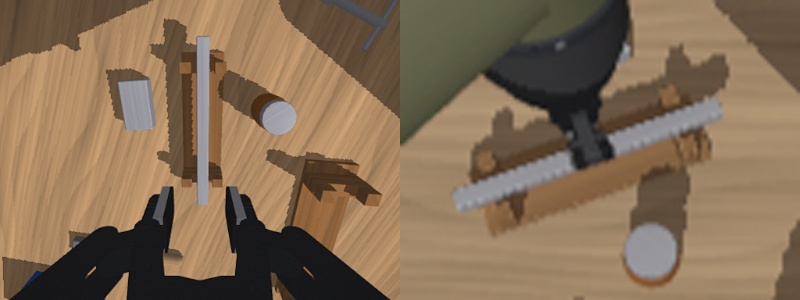

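The bar lies in both forks with equal overhang. Next I turn back and go behind the push plate with the fingers shut.

```bash

python3 - <<'E'
from h import *
w,s,t=pickle.load(open("d7.pkl","rb"))
a=wz(w,s,203*1.28,37*1.28,.055)[:2];b=wz(w,s,203*1.28,205*1.28,.055)[:2]
print("bar",np.linalg.norm(a-b),"centre",(a+b)/2)
w,s=pickle.load(open("d3.pkl","rb"))
print("push plate top",tojig(wz(w,s,325,205,.076)),tojig(wz(w,s,331,130,.076)))
E
python3 -m inch '[[0,0,0,0,0,0.1],[0,0,0,0,0,0.1],[0,0,0,0,0,0.1],[0,0,0,0,0,0.1],[0,0,0,0,0,0.1],[0,0,0,0,0,0.1],[0,0,0,0,0,0.086],[0,0,0,0,0,0]]' 0 60
python3 -m inch '[[0.15,-0.02,0,0,0,0],[0.3,-0.03,0,0,0,0],[0.38,-0.04,0,0,0,0],[0.38,-0.04,0,0,0,0],[0.38,-0.04,0,0,0,0],[0.38,-0.04,0,0,0,0],[0.38,-0.04,0,0,0,0],[0.38,-0.04,0,0,0,0]]'
python3 -m inch '[[0.38,-0.04,0,0,0,0],[0.38,-0.04,0,0,0,0],[0.3,-0.03,0,0,0,0],[0.19,-0.02,0,0,0,0],[0,0,0,0,0,0],[0,0,0,0,0,0]]'
python3 - <<'E'
from h import *
jig();s=robot.state()
w=robot.snapshot("wrist");t=robot.snapshot("top");pickle.dump((w,s,t),open("d8.pkl","wb"))
cv2.imwrite("pics/w9.png",np.hstack([cv2.resize(w["image"],(400,300)),cv2.resize(t["image"][140:225,170:283],(400,300),interpolation=cv2.INTER_CUBIC)]))
E
```

```text
bar 0.22928684013041886 centre [0.50140203 0.21871902]
push plate top [-76.1  32.1  76. ] [-76.4 -42.3  76. ]
time_s: 15.87
tool_pos: [0.5013, 0.2185, 0.2171]
tcp_rot: [-0.001, -0.573, 0.82, -0.0]
force: [-0.6, 0.2, -0.4]
grip_width: 0.0002
grip_force: 0.0
time_s: 16.53
tool_pos: [0.4344, -0.0496, 0.2181]
tcp_rot: [-0.0, -0.575, 0.818, 0.0]
force: [1.0, 0.3, -0.0]
grip_width: 0.0003
grip_force: 0.0
time_s: 17.03
tool_pos: [0.4045, -0.1706, 0.218]
tcp_rot: [-0.0, -0.574, 0.819, 0.0]
force: [0.8, 0.2, 0.6]
grip_width: -0.0002
grip_force: 0.0
t 17.03 world [ 0.4045 -0.1706  0.218 ] jig mm [-114.8   -2.   218. ] xyaw -109.99 tilt z [-0.0009  0.0001] F [0.8 0.2 0.6] g -0.0002 0.0 q6 -0.41
```

View pics/w9.png

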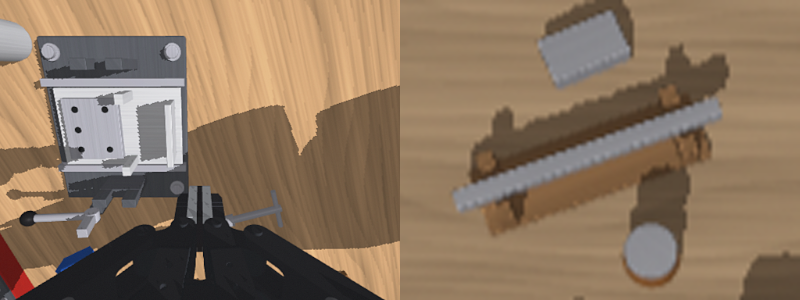

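The bar sits true in the rest (length 229 mm, centre within 1 mm). The fingers are behind the push plate, so I'll descend and push.

```bash

python3 -m inch '[[-0.02,0,0.2,0,0,0],[0,0,0.35,0,0,0],[0,0,0.35,0,0,0],[0,0,0.35,0,0,0],[0,0,0.25,0,0,0],[0,0,0.16,0,0,0],[0,0,0,0,0,0],[0,0,0,0,0,0]]'
python3 -m inch '[[0,-0.08,0,0,0,0],[0,-0.08,0,0,0,0],[0,-0.08,0,0,0,0],[0,-0.08,0,0,0,0],[0,-0.08,0,0,0,0],[0,-0.08,0,0,0,0],[0,-0.08,0,0,0,0],[0,-0.08,0,0,0,0]]'
python3 -c "from h import *;jig()"
python3 -m inch '[[0,-0.08,0,0,0,0],[0,-0.08,0,0,0,0],[0,-0.05,0,0,0,0],[0,-0.04,0,0,0,0],[0,0,0,0,0,0],[0,0,0,0,0,0]]'
python3 -c "from h import *;jig()"
python3 -m inch '[[0,-0.03,0,0,0,0],[0,-0.03,0,0,0,0],[0,-0.02,0,0,0,0],[0,0,0,0,0,0]]'
python3 -c "from h import *;jig()"
```

```text
time_s: 17.8
tool_pos: [0.4059, -0.1672, 0.0524]
tcp_rot: [-0.001, -0.575, 0.818, 0.0]
force: [-0.5, -0.8, 1.1]
grip_width: -0.0001
grip_force: 0.0
time_s: 18.47
tool_pos: [0.4671, -0.1898, 0.0529]
tcp_rot: [0.0, -0.574, 0.819, -0.0]
force: [-1.9, 0.7, 2.4]
grip_width: -0.0002
grip_force: 1.5
t 18.47 world [ 0.4671 -0.1898  0.0529] jig mm [-49.4   1.4  52.9] xyaw -109.96 tilt z [ 0.0002 -0.0002] F [-1.9  0.7  2.4] g -0.0002 1.5 q6 -0.36
time_s: 18.97
tool_pos: [0.49, -0.1983, 0.0523]
tcp_rot: [0.0, -0.574, 0.819, -0.0]
force: [-0.1, -0.3, -0.7]
grip_width: -0.0003
grip_force: 0.0
t 18.97 world [ 0.49   -0.1983  0.0523] jig mm [-24.9   1.3  52.3] xyaw -109.98 tilt z [ 0.0005 -0.0003] F [-0.1 -0.3 -0.7] g -0.0003 0.0 q6 -0.35
time_s: 19.3
tool_pos: [0.4904, -0.1986, 0.0523]
tcp_rot: [-0.005, -0.574, 0.819, 0.007]
force: [-34.0, 20.7, 23.7]
grip_width: 0.0001
grip_force: 20.2
t 19.3 world [ 0.4904 -0.1986  0.0523] jig mm [-24.4   1.1  52.3] xyaw -109.95 tilt z [-0.0164  0.0046] F [-34.   20.7  23.7] g 0.0001 20.2 q6 -0.34
```

Now there is a firm stop. I'll back off, rise and check.

```bash

python3 -m inch '[[0,0.08,0,0,0,0],[0,0.2,0,0,0,0],[0,0.2,0,0,0,0],[0,0.2,0,0,0,0],[0,0.12,0,0,0,0],[0,0,0,0,0,0]]'
python3 -m inch '[[0,0,-0.2,0,0,0],[0,0,-0.35,0,0,0],[0,0,-0.35,0,0,0],[0,0,-0.35,0,0,0],[0,0,-0.35,0,0,0],[0,0,-0.1,0,0,0],[0,0,0,0,0,0],[0,0,0,0,0,0]]'
python3 - <<'E'
from h import *
jig();s=robot.state()
w=robot.snapshot("wrist");S=robot.snapshot("scene");t=robot.snapshot("top");pickle.dump((w,s,S,t),open("d9.pkl","wb"))
cv2.imwrite("pics/w10.png",np.hstack([cv2.resize(w["image"],(400,300)),cv2.resize(S["image"][130:280,60:260],(400,300))]))
E
```

```text
time_s: 19.8
tool_pos: [0.421, -0.1731, 0.0528]
tcp_rot: [0.001, -0.574, 0.819, -0.0]
force: [0.2, 0.6, -0.3]
grip_width: 0.0002
grip_force: 0.0
time_s: 20.47
tool_pos: [0.4227, -0.1735, 0.2226]
tcp_rot: [0.001, -0.574, 0.819, -0.0]
force: [0.2, 0.4, -0.7]
grip_width: 0.0001
grip_force: 0.0
t 20.47 world [ 0.4227 -0.1735  0.2226] jig mm [-96.7   1.6 222.6] xyaw -109.97 tilt z [0.0013 0.0003] F [ 0.2  0.4 -0.7] g 0.0001 0.0 q6 -0.4
```

View pics/w10.png

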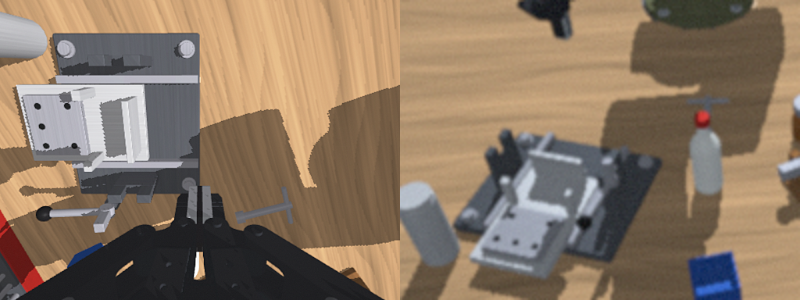

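The carriage now juts out beyond the base on the can side, and the lever is still flat. I'll measure the travel from both wrist views using plate features.

```bash
python3 - <<'E'
from h import *
w8,s8,_=pickle.load(open("d8.pkl","rb"));w9,s9,S,t=pickle.load(open("d9.pkl","rb"))
# plate holes, dark blobs at z .039
def holes(w,s,x0,x1):
    g=cv2.cvtColor(w["image"],6)[115:215,x0:x1]
    n,l,st,c=cv2.connectedComponentsWithStats((g<70).astype(np.uint8))
    return [tojig(wz(w,s,c[i][0]+x0,c[i][1]+115,.039)).tolist() for i in range(1,n) if 15<st[i,4]<90]
print(holes(w8,s8,75,165));print(holes(w9,s9,25,115))
E
```

```text
[[51.8, -29.2, 39.0], [11.7, -29.1, 39.0], [51.8, -1.1, 39.0], [51.9, 27.0, 39.0], [11.8, 26.9, 39.0]]
[[121.9, -29.1, 39.0], [81.9, -29.1, 39.0], [121.8, -1.1, 39.0], [121.7, 27.2, 39.0], [81.6, 27.4, 39.0]]
```

The holes moved 70.0 mm, so the carriage is at its full travel. The lever is open, the bar is in the rest, and the arm touches nothing.

```bash
python3 -c "
from workcell import robot
print(robot.finish_job())"
```

```text
the job is handed in; nothing more can be done
None
```

I handed the job in at about 20.6 s: the lever was flipped open against its stop, then the bar was set in both forks of the small wooden rest (centred within about 1 mm), then the carriage was pushed its full 70 mm to the far stop; I saw nothing else on the bench shifted or tipped.

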